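# Draw the stop bar tight with its cam lock on the welding table

### The arm

A 6-joint arm with a two-finger parallel gripper is mounted at the origin on the work surface. World frame = base frame: x ahead of the robot, y to its left, z up, the work surface at z = 0. Lengths are in m, angles in rad, forces in N, time in s.
With the tool pointing down it reaches from about 0.35 to 0.775 m from the base axis. Payload 5.5 kg.
Tool frame: the origin (TCP) lies between the finger pads; the fingertips stand 11 mm ahead of it and the grasp point (between the pads) lies 8 mm behind it (tips_ahead is the distance from the TCP to the fingertips, in m); z points along the fingers, y is the line along which they close (so a half turn about z gives the same grasp; the last joint's range is limited). The gripper opens to 85 mm and grips with 20 to 120 N. Pads are 22 mm wide; open, the fingers measure 114 mm over their backs; the gripper's body (76 mm by 85 mm) begins 54 mm behind the grasp point. The pads swing forward as they close: fully open they stand 13 mm farther back than shut.
Start: joints at [-1.468, 0.313, 0.046, 1.304, 0, 1.431], TCP at [0.138, -0.558, 0.242] pointing down, gripper open.
Joint ranges: [-2.76, 2.76], [-0.86, 1.69], [-1.03, 1.26], [-2.2, 2.34], [-1.47, 1.5], [-3.14, 3.14]. Speed limits (rad/s): [2.57, 2.57, 3.14, 3.14, 3.14, 3.14].

### API

Orientations are given as a unit quaternion [w, x, y, z].
In Python, from workcell import * gives the robot as it stands. The module is installed in compiled form; this text tells all that it offers.
- The arm moves only by the tool jog_arm, never from a script. Its argument "moves" is a list of rows, each an object with "fingers": the closure, from 0 (fully open) to 1 (shut); "slide": the shift along the tool's x, y, z in mm, a list of three; "angular": the turn, a rotation vector about the tool's x, y, z in degrees, a list of three. A call has 1 to 10 rows; each row is the pose to reach, as a shift and turn from the pose commanded when the call began, along the tool's axes at that moment; what a row does not reach only later rows make up. A row lasts 1/12 s, in which the tool goes at most 41.7 mm and 7.16 degrees, less where a joint would pass 70% of its speed; a pose out of reach is approached as far as the arm can. A call with a gripper value outside its range is refused whole. The fingers move at their own pace and stop on an object; "squeeze" is the grip in N (left out, the last holds). Time passes only in rows, so rows that repeat a pose let the fingers close. It gives the time, the measured TCP pose, the force, the opening and the grip force at its end, in the units of the state.
- get_state(): the state, without advancing time (a new reading comes with each control period).
- read_camera(name): name is "scene" or "top"; returns a dict with "color" (420x560x3 uint8, red, green, blue), "fovy" (degrees; the focal length in pixels is half the picture's height over the tangent of half this angle, whatever the lens; pixels are square), "cx", "cy" (the principal point, pixels), "world_from_camera" (4x4, takes a point from camera to world coordinates). Camera axes: x right, y down, z forward; pixel columns grow to the right and rows downward; lengths in m; the calibration is good to about 2 mm. A picture is of the moment at which its call begins. There is no depth.
- hand_in(): hands the job in; it is judged then, once.
Trained networks look in a picture, given as the dict that the camera call returned (one of the last four; its "shot" number tells which), for a name from the list of things; names that differ only in an ending like _2 or _b are one class to them, and where a whole thing is asked for, a point or a joint stands for the part that bears it (a point fixed in the world has none). Each returns a list of dicts, best first, with "p" (0 to 1); they miss things now and then, are a little off and sometimes report something else, mostly with a low value. They report only what shows in the picture. A call takes as long as a camera call. They do not tell look-alikes from the thing itself.
- look_for(target, picture): "point" ([column, row] in pixels, amid what is visible of it).
- tip_of(target, picture): "point" ([column, row] in pixels: a listed point, or the origin of a listed thing).
The state is a dict: "clock": time; "joint_pos": joint angles; "qvel": joint speeds; "tau": joint torques, N m; "tcp_pos": TCP position; "orientation": TCP orientation; "wrist_force": force on the tool from outside, world axes, zero at the start; "ft_torque": the same for the moment, N m; "finger_gap": finger opening in m; "grip_force": force on a finger pad.
Only numpy, scipy, OpenCV 4.12 (cv2) and the standard library are available. Lean on these libraries where they do the work, as an engineer would, in place of code of your own. Each camera call takes 0.05 s, during which the arm holds its last target. There are 200 camera calls.

### The job

Two identical cam locks are fixed to the welding table; one of them has the aluminium stop bar in its guide, with the bar's headed stud in the cam, and the other is empty. Turn the handle of the lock that holds the bar clockwise, seen from above, all the way to its stop (a little under a quarter turn), so that its curved slot draws the bar up tight against the lock's face. Then let go, and leave the handle of the empty lock as it is.

Things in the scene. Friction and masses are not known exactly. Their poses are not given: they have to be found in the camera images.
- lock_grip (a point): On the turning axis of the cam holding the bar, 70 mm above the table, at the height to grip its handle: an upright steel blade 70 mm long, 14 thick, 46 to 86 mm above the table, centred on the axis. Below it a flat bridge 20 mm wide; nothing else of the lock is above 46 mm. Turns with the cam: x points across the blade (its thickness), y along it, z up. Cam 100 mm across, grey base 270 x 124.
- lock_cam (a joint): Turn of that cam, rad, growing clockwise seen from above. Starts between 0 and 0.15 (open: blade square across the bar's direction); from 1.15 on the slot has drawn the stud fully in; stop at 1.5 (blade nearly in line with the bar). Turns easily (0.1 N m, brief peaks to 0.5 as it draws the bar); stays where it is left.
- bar_end (a point): Centre of the stop bar's end towards the cam, 24 mm above the table; x points along the bar, away from the cam. Loose aluminium bar 150 x 40 x 32 mm, about 0.5 kg, sliding in a straight greased guide; its steel stud (neck 10 mm, barrel head 18) is 46 mm long. Level distance to cam axis: 58 mm when tight on the lock's face, 65 to 68 mm at the start (gap 7 to 10 mm).
- spare_cam (a joint): Turn of the cam of the other, empty lock (same shape and size, no bar in its guide, about 0.3 to 0.45 m to the side), rad, same sense. Starts between 0 and 0.15; to be left alone.
Mind the look-alikes: they are no part of the job. There is more than one size of the part that bears bar_end; the job needs the smallest.

How it is judged:
At the end, for the whole second after the job is handed in: The cam of the lock with the bar is turned to more than 1.2 rad (its stop is at 1.5) and the bar's end is within 62 mm of the cam's axis, that is within 4 mm of the lock's face (value of joint lock_cam above 1.2 rad and horizontal distance between bar_end and lock_grip below 0.062 m); the robot touches nothing.
It fails at once if the empty lock's handle is turned past 0.35 rad (value of joint spare_cam above 0.35 rad).
It also fails if it takes over 34 s, if anything falls off the work surface, if the arm or the gripper's body presses on something with over 40 N, if the wrist force passes 120 N, or if a joint passes its speed limit or range.

## Working session

There is one attempt and no reset: what is moved stays moved. The work goes in short steps, Python scripts to look and compute and a tool call to move; the robot and the scene stay as the last step left them, time stands still between calls to the robot, and variables do not carry over. Pictures are saved under pics/ and viewed, at most 10 in all, crops included, and the job is handed in when it is done.

Besides the shell and the picture viewer there is one more tool, called after "Call:" by a JSON object that holds its "name" and its "arguments", one argument or row to a line. jog_arm: Moves the arm, as the interface text tells. Its arguments: {"type":"object","properties":{"moves":{"type":"array","items":{"type":"object","properties":{"fingers":{"type":"number"},"slide":{"type":"array","items":{"type":"number"}},"angular":{"type":"array","items":{"type":"number"}}}}},"squeeze":{"type":"number"}},"required":["moves"]}

```bash
mkdir -p pics
cat > h.py <<'E'
from workcell import *
import numpy as np, cv2
def ray(pic,p):
    f=pic["color"].shape[0]/2/np.tan(np.radians(pic["fovy"])/2)
    T=np.array(pic["world_from_camera"])
    d=T[:3,:3]@np.array([(p[0]-pic["cx"])/f,(p[1]-pic["cy"])/f,1]); return T[:3,3],d
def at(pic,p,z):
    o,d=ray(pic,p); return o+d*(z-o[2])/d[2]
def proj(pic,P):
    f=pic["color"].shape[0]/2/np.tan(np.radians(pic["fovy"])/2)
    T=np.array(pic["world_from_camera"]); c=T[:3,:3].T@(np.array(P)-T[:3,3])
    return c[:2]/c[2]*f+[pic["cx"],pic["cy"]]
E
python3 - <<'E'
from h import *
np.set_printoptions(precision=3,suppress=True)
ims=[]
for n in("top","scene"):
    c=read_camera(n); cv2.imwrite(f"pics/{n}0.png",c["color"][:,:,::-1])
    print(n,c["fovy"],np.array(c["world_from_camera"])[:3,3])
    for t,z in(("lock_grip",.07),("bar_end",.024)):
        for r in tip_of(t,c): print(t,"tip",np.round(r["point"]),round(r["p"],2),at(c,r["point"],z))
    for t in("lock_cam","bar_end"):
        for r in look_for(t,c): print(t,"look",np.round(r["point"]),round(r["p"],2),at(c,r["point"],.04))
print(get_state())
E
```

```text
top 49.407077554910224 [ 0.394 -0.018  1.042]
lock_grip tip [343. 185.] 0.74 [ 0.478 -0.175  0.07 ]
bar_end tip [343. 155.] 0.8 [ 0.55  -0.182  0.024]
bar_end tip [390. 340.] 0.67 [ 0.141 -0.291  0.024]
bar_end tip [223. 252.] 0.62 [0.327 0.082 0.024]
lock_cam look [335. 181.] 0.92 [ 0.488 -0.162  0.04 ]
bar_end look [381. 298.] 0.87 [ 0.235 -0.265  0.04 ]
bar_end look [350. 123.] 0.69 [ 0.618 -0.193  0.04 ]
bar_end look [180. 257.] 0.68 [0.317 0.175 0.04 ]
scene 57.63011622344175 [ 1.045 -0.315  0.54 ]
bar_end tip [224. 273.] 0.93 [ 0.547 -0.182  0.024]
bar_end tip [135. 184.] 0.87 [ 0.162 -0.287  0.024]
bar_end tip [294. 189.] 0.58 [0.342 0.07  0.024]
lock_cam look [218. 241.] 0.72 [ 0.473 -0.169  0.04 ]
bar_end look [152. 200.] 0.93 [ 0.276 -0.262  0.04 ]
bar_end look [231. 306.] 0.84 [ 0.638 -0.2    0.04 ]
bar_end look [322. 181.] 0.77 [0.355 0.14  0.04 ]
{'clock': 0.5, 'joint_pos': array([-1.468,  0.313,  0.046,  1.304, -0.   ,  1.431]), 'qvel': array([-0.001,  0.001, -0.   ,  0.   , -0.001, -0.   ]), 'tau': array([ -0.002, -48.   ,  29.854,   0.002,  -0.   ,  -0.   ]), 'tcp_pos': array([ 0.138, -0.558,  0.242]), 'orientation': array([ 0.   ,  0.993,  0.121, -0.   ]), 'wrist_force': array([ 0.358, -0.278,  0.673]), 'ft_torque': array([0.024, 0.012, 0.011]), 'grip_force': 0.0, 'finger_gap': 0.08510154500395217}
```

View pics/top0.png

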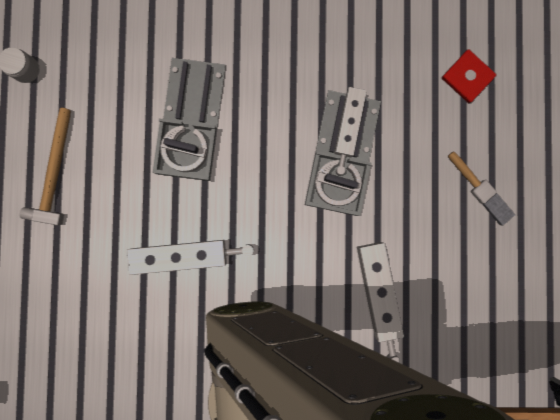

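View pics/scene0.png

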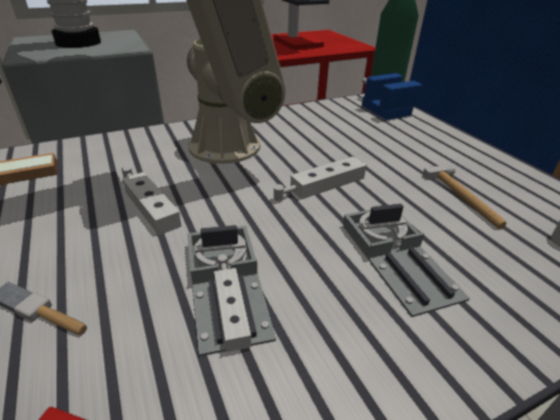

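The top view shows the candidates: the lock holding the bar (cam at 340,182, bar at 350,122), the empty lock (184,148), and loose bars at (178,257) and (380,290). The scene view shows the same lock at (220,237) and the empty one at (385,214). I choose the lock at (340,182) and check it in a close crop.

Run:
```python
from h import *
np.set_printoptions(precision=3,suppress=True)
t=read_camera("top"); s=read_camera("scene")
a=cv2.resize(t["color"][80:220,290:395],None,fx=4,fy=4,interpolation=2)[:,:,::-1]
b=cv2.resize(s["color"][215:355,175:280],None,fx=4,fy=4,interpolation=2)[:,:,::-1][:560]
cv2.imwrite("pics/crop.png",np.hstack([a,b[:,:380]]))
# dark blade segmentation
for c,(x0,y0,x1,y1) in((t,(318,165,366,200)),(s,(195,220,246,252))):
    g=cv2.cvtColor(c["color"],cv2.COLOR_RGB2GRAY)[y0:y1,x0:x1]
    m=(g<45).astype(np.uint8); n,l,st,ce=cv2.connectedComponentsWithStats(m)
    k=1+np.argmax(st[1:,4]); p=np.argwhere(l==k)[:,::-1].astype(np.float32)
    r=cv2.minAreaRect(p); print(g.min(),st[k],ce[k]+[x0,y0],r, at(c,ce[k]+[x0,y0],.07),at(c,ce[k]+[x0,y0],.086))
    bp=cv2.boxPoints(r)+[x0,y0]; print([at(c,q,.086)[:2] for q in bp])
```

```text
24 [ 7 13 30 10 49] [338.959 183.265] ((21.2297306060791, 18.378379821777344), (30.364368438720703, 1.9115582704544067), 17.10272979736328) [ 0.481 -0.166  0.07 ] [ 0.48  -0.163  0.086]
[array([ 0.486, -0.133]), array([ 0.49 , -0.134]), array([ 0.472, -0.195]), array([ 0.469, -0.194])]
21 [  5   9  39  18 498] [219.239 237.345] ((24.34653091430664, 17.465347290039062), (14.129528045654297, 38.20942687988281), 84.2894058227539) [ 0.498 -0.172  0.07 ] [ 0.517 -0.177  0.086]
[array([ 0.489, -0.206]), array([ 0.506, -0.137]), array([ 0.545, -0.149]), array([ 0.528, -0.214])]
```

View pics/crop.png

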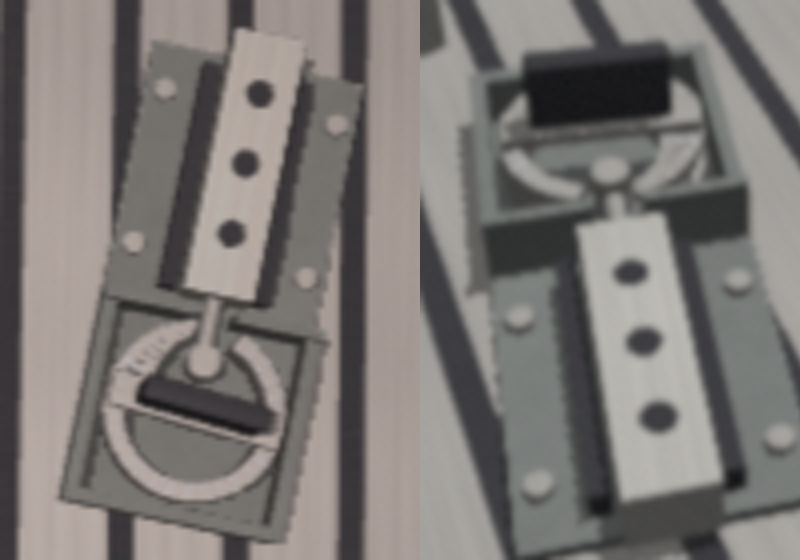

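The crop confirms it: the bar's stud sits in this cam, with the blade across the bar. The blade's top centre is at about (341.7,180) in the top view, and the ring centre at about (338.8,182.5).

Run:
```python
from h import *
np.set_printoptions(precision=4,suppress=True)
t=read_camera("top"); s=read_camera("scene")
T=lambda x,y,z:at(t,(290+(x-1.5)/4,80+(y-1.5)/4),z)
S=lambda x,y,z:at(s,(175+(x-420-1.5)/4,215+(y-1.5)/4),z)
print("top face", T(207,398,.086),"ends",T(143,380,.086),T(271,416,.086))
print("ring",T(195,410,.035),T(195,410,.045))
print("bar end",(T(185,290,.04)+T(253,303,.04))/2,"far",(T(236,28,.04)+T(305,42,.04))/2)
# scene: blade front-face corners; top edges z .086, bottom .046
print("scene topedge",S(525,58,.086),S(668,52,.086),"bottom",S(530,125,.046),S(670,113,.046))
print("scene bar end",(S(576,228,.04)+S(665,213,.04))/2)
for z in (.07,): print(proj(s,[.482,-.167,z]))
o1,d1=ray(t,(338.96+2,181.5)); 
for n,c in(("top",t),("scene",s)):
    for q in ("lock_grip","bar_end"):
        print(n,q,[(np.round(r["point"],1),round(r["p"],2)) for r in tip_of(q,c)])
```

```text
top face [ 0.4884 -0.1684  0.086 ] ends [ 0.4973 -0.1345  0.086 ] [ 0.4795 -0.2023  0.086 ]
ring [ 0.4866 -0.1698  0.035 ] [ 0.4857 -0.1683  0.045 ]
bar end [ 0.5494 -0.1817  0.04  ] far [ 0.6966 -0.209   0.04  ]
scene topedge [ 0.4802 -0.2013  0.086 ] [ 0.5026 -0.1383  0.086 ] bottom [ 0.4816 -0.2032  0.046 ] [ 0.5003 -0.1382  0.046 ]
scene bar end [ 0.5549 -0.1821  0.04  ]
[219.275  231.6771]
top lock_grip [(array([341.7, 184. ]), 0.82)]
top bar_end [(array([223.9, 250.8]), 0.81), (array([391.3, 340.9]), 0.78), (array([343.3, 154.6]), 0.58)]
scene lock_grip [(array([217.8, 236.5]), 0.69)]
scene bar_end [(array([295.7, 188.4]), 0.95), (array([226.2, 272.5]), 0.92), (array([135.8, 181.1]), 0.67)]
```

Call:
{"name": "jog_arm", "arguments": {
  "moves": [
    {"fingers": 0,"slide": [41,-28,0],"angular": [0,0,7]},
    {"slide": [82,-56,0],"angular": [0,0,14]},
    {"slide": [120,-82,0],"angular": [0,0,21]},
    {"slide": [154,-105,0],"angular": [0,0,28]},
    {"slide": [188,-128,0],"angular": [0,0,35]},
    {"slide": [222,-151,0],"angular": [0,0,42]},
    {"slide": [256,-174,0],"angular": [0,0,49]},
    {"slide": [290,-197,0],"angular": [0,0,56]},
    {"slide": [324,-220,0],"angular": [0,0,63]},
    {"slide": [358,-244,0],"angular": [0,0,70]}
  ],
  "squeeze": 30
}}

```text
schema error: expected keys fingers, slide, angular
```

```bash
cat > m.py <<'E'
from h import *
from scipy.spatial.transform import Rotation as R
np.set_printoptions(precision=3,suppress=True)
def need(goal,yaw):
    s=get_state(); w,x,y,z=s["orientation"]; q=R.from_quat([x,y,z,w]); a=np.radians(yaw)
    g=R.from_matrix(np.array([[np.cos(a),np.sin(a),0],[np.sin(a),-np.cos(a),0],[0,0,-1]]))
    print("t",s["clock"],"tcp",s["tcp_pos"],"j",s["joint_pos"],"F",s["wrist_force"],"M",s["ft_torque"],"gap",s["finger_gap"])
    print("slide",q.inv().apply(np.array(goal)-s["tcp_pos"])*1e3,"ang",np.degrees((q.inv()*g).as_rotvec()))
E
python3 -c "
from m import *
need([.486,-.169,.22],-104.7)"
```

```text
t 0.9 tcp [ 0.138 -0.558  0.242] j [-1.468  0.313  0.046  1.304  0.     1.431] F [-0.848  0.779  0.02 ] M [-0.023  0.01   0.009] gap 0.08533294663076184
slide [ 431.13  -294.173   22.303] ang [  0.006  -0.01  118.61 ]
```

Call:
{"name": "jog_arm", "arguments": {
  "moves": [
    {"fingers": 0,"slide": [41,-28,0],"angular": [0,0,7]},
    {"fingers": 0,"slide": [70,-48,0],"angular": [0,0,14]},
    {"fingers": 0,"slide": [105,-72,0],"angular": [0,0,21]},
    {"fingers": 0,"slide": [140,-96,0],"angular": [0,0,28]},
    {"fingers": 0,"slide": [175,-120,0],"angular": [0,0,35]},
    {"fingers": 0,"slide": [210,-143,0],"angular": [0,0,42]},
    {"fingers": 0,"slide": [245,-167,0],"angular": [0,0,49]},
    {"fingers": 0,"slide": [280,-191,0],"angular": [0,0,56]},
    {"fingers": 0,"slide": [315,-215,0],"angular": [0,0,63]},
    {"fingers": 0,"slide": [350,-239,0],"angular": [0,0,70]}
  ],
  "squeeze": 30
}}

```text
clock: 1.73
tcp_pos: [0.3715, -0.2894, 0.2426]
orientation: [-0.015, 0.91, -0.414, 0.007]
wrist_force: [-1.0, -1.0, -0.7]
finger_gap: 0.0856
grip_force: 0.0
```

```bash
python3 -c "
from m import *
need([.486,-.169,.14],-104.7)"
```

```text
t 1.7333 tcp [ 0.372 -0.289  0.243] j [-0.853  0.109 -0.212  1.25   0.032  3.142] F [-0.96  -0.986 -0.721] M [-0.019  0.068 -0.023] gap 0.08561711304842815
slide [ -15.38  -162.01   107.902] ang [-1.701  0.902 55.831]
```

```bash
python3 -c "
from m import *
need([.486,-.169,.14],75.3)"
```

```text
t 1.7333 tcp [ 0.372 -0.289  0.243] j [-0.853  0.109 -0.212  1.25   0.032  3.142] F [-0.96  -0.986 -0.721] M [-0.019  0.068 -0.023] gap 0.08561711304842815
slide [ -15.38  -162.01   107.902] ang [  -1.063   -2.005 -124.151]
```

Call:
{"name": "jog_arm", "arguments": {
  "moves": [
    {"fingers": 0,"slide": [-1,-16,3],"angular": [0,0,-7]},
    {"fingers": 0,"slide": [-3,-32,6],"angular": [0,0,-14]},
    {"fingers": 0,"slide": [-4,-48,9],"angular": [0,0,-21]},
    {"fingers": 0,"slide": [-6,-64,12],"angular": [0,0,-28]},
    {"fingers": 0,"slide": [-7,-81,15],"angular": [0,0,-35]},
    {"fingers": 0,"slide": [-9,-97,18],"angular": [0,0,-42]},
    {"fingers": 0,"slide": [-10,-113,20],"angular": [0,0,-49]},
    {"fingers": 0,"slide": [-12,-130,23],"angular": [0,0,-56]},
    {"fingers": 0,"slide": [-14,-146,26],"angular": [0,0,-63]},
    {"fingers": 0,"slide": [-15,-162,30],"angular": [0,0,-70]}
  ],
  "squeeze": 30
}}

```text
clock: 2.57
tcp_pos: [0.4822, -0.1758, 0.2174]
orientation: [-0.008, 0.983, 0.182, 0.013]
wrist_force: [-0.5, -0.6, 0.7]
finger_gap: 0.0855
grip_force: 0.0
```

```bash
python3 -c "
from m import *
need([.486,-.169,.14],75.3)"
```

```text
t 2.5667 tcp [ 0.482 -0.176  0.217] j [-0.522  0.193 -0.175  1.194  0.028  2.254] F [-0.502 -0.636  0.67 ] M [-0.061  0.012  0.014] gap 0.08549304162942083
slide [ 3.797 -4.233 77.537] ang [  0.226  -1.771 -54.363]
```

Call:
{"name": "jog_arm", "arguments": {
  "moves": [
    {"fingers": 0,"slide": [2,-2,10],"angular": [0,0,-7]},
    {"fingers": 0,"slide": [4,-4,20],"angular": [0,0,-14]},
    {"fingers": 0,"slide": [4,-4,30],"angular": [0,0,-21]},
    {"fingers": 0,"slide": [4,-4,40],"angular": [0,0,-28]},
    {"fingers": 0,"slide": [4,-4,50],"angular": [0,-1,-35]},
    {"fingers": 0,"slide": [4,-4,60],"angular": [0,-1,-42]},
    {"fingers": 0,"slide": [4,-4,70],"angular": [0,-1.8,-49]},
    {"fingers": 0,"slide": [4,-4,77],"angular": [0.2,-1.8,-54.4]},
    {"fingers": 0,"slide": [4,-4,77],"angular": [0.2,-1.8,-54.4]},
    {"fingers": 0,"slide": [4,-4,77],"angular": [0.2,-1.8,-54.4]}
  ],
  "squeeze": 30
}}

```text
clock: 3.4
tcp_pos: [0.4855, -0.1697, 0.1401]
orientation: [-0.0, 0.794, 0.608, -0.0]
wrist_force: [-0.5, -0.1, -0.1]
finger_gap: 0.0853
grip_force: 0.0
```

Run:
```python
from m import *
need([.486,-.169,.064],75.3)
t=read_camera("top"); s=read_camera("scene")
a=cv2.resize(t["color"][110:260,260:420],None,fx=2.5,fy=2.5,interpolation=2)[:,:,::-1]
b=cv2.resize(s["color"][140:290,140:300],None,fx=2.5,fy=2.5,interpolation=2)[:,:,::-1]
cv2.imwrite("pics/pre.png",np.hstack([a,b]))
```

```text
t 3.4 tcp [ 0.485 -0.17   0.14 ] j [-0.492  0.253 -0.294  1.025 -0.     1.343] F [-0.549 -0.073 -0.106] M [ 0.009 -0.011  0.019] gap 0.08529151150813258
slide [ 0.813  0.443 76.132] ang [-0.075  0.009 -0.468]
```

View pics/pre.png

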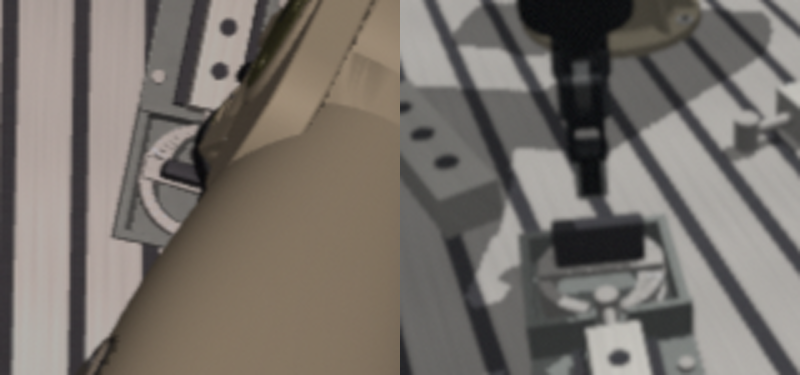

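The gripper finger at (590,190) in the right half hangs centred over the blade (598,240), with its closing axis across it. Next I descend and close.

Call:
{"name": "jog_arm", "arguments": {
  "moves": [
    {"fingers": 0,"slide": [1,0,20],"angular": [0,0,0]},
    {"fingers": 0,"slide": [1,0,40],"angular": [0,0,0]},
    {"fingers": 0,"slide": [1,0,55],"angular": [0,0,0]},
    {"fingers": 0,"slide": [1,0,68],"angular": [0,0,0]},
    {"fingers": 0,"slide": [1,0,75],"angular": [0,0,0]},
    {"fingers": 0.3,"slide": [1,0,75],"angular": [0,0,0]},
    {"fingers": 0.5,"slide": [1,0,75],"angular": [0,0,0]},
    {"fingers": 0.6,"slide": [1,0,75],"angular": [0,0,0]},
    {"fingers": 0.7,"slide": [1,0,75],"angular": [0,0,0]},
    {"fingers": 0.75,"slide": [1,0,75],"angular": [0,0,0]}
  ],
  "squeeze": 25
}}

```text
clock: 4.33
tcp_pos: [0.4866, -0.1693, 0.0663]
orientation: [0.001, 0.794, 0.609, 0.0]
wrist_force: [-0.6, 0.2, 0.4]
finger_gap: 0.0253
grip_force: 0.0
```

Call:
{"name": "jog_arm", "arguments": {
  "moves": [
    {"fingers": 0.8,"slide": [0,0,0],"angular": [0,0,0]},
    {"fingers": 0.85,"slide": [0,0,0],"angular": [0,0,0]},
    {"fingers": 0.9,"slide": [0,0,0],"angular": [0,0,0]},
    {"fingers": 1,"slide": [0,0,0],"angular": [0,0,0]},
    {"fingers": 1,"slide": [0,0,0],"angular": [0,0,0]},
    {"fingers": 1,"slide": [0,0,0],"angular": [0,0,0]}
  ],
  "squeeze": 25
}}

```text
clock: 4.83
tcp_pos: [0.4871, -0.1693, 0.0661]
orientation: [0.001, 0.793, 0.609, 0.0]
wrist_force: [4.0, 0.4, 5.1]
finger_gap: 0.0133
grip_force: 26.3
```

```bash
python3 -c "
from m import *
need([.486,-.169,.064],75.3)"
```

```text
t 4.8333 tcp [ 0.487 -0.169  0.066] j [-0.49   0.323 -0.4    0.846 -0.     1.343] F [4.025 0.421 5.054] M [ 0.103 -0.593 -0.006] gap 0.013302042908541312
slide [ 0.052 -1.152  2.131] ang [ 0.123  0.037 -0.311]
```

Call:
{"name": "jog_arm", "arguments": {
  "moves": [
    {"fingers": 1,"slide": [0,0,0],"angular": [0,0,3]},
    {"fingers": 1,"slide": [0,0,0],"angular": [0,0,6]},
    {"fingers": 1,"slide": [0,0,0],"angular": [0,0,9]},
    {"fingers": 1,"slide": [0,0,0],"angular": [0,0,12]},
    {"fingers": 1,"slide": [0,0,0],"angular": [0,0,15]},
    {"fingers": 1,"slide": [0,0,0],"angular": [0,0,18]},
    {"fingers": 1,"slide": [0,0,0],"angular": [0,0,21]},
    {"fingers": 1,"slide": [0,0,0],"angular": [0,0,24]},
    {"fingers": 1,"slide": [0,0,0],"angular": [0,0,27]},
    {"fingers": 1,"slide": [0,0,0],"angular": [0,0,30]}
  ],
  "squeeze": 25
}}

```text
clock: 5.67
tcp_pos: [0.487, -0.1693, 0.0661]
orientation: [0.001, 0.924, 0.381, 0.001]
wrist_force: [3.5, -0.0, 5.8]
finger_gap: 0.0139
grip_force: 26.6
```

```bash
python3 -c "
from m import *
need([.487,-.169,.066],-3.7)"
```

```text
t 5.6667 tcp [ 0.487 -0.169  0.066] j [-0.49   0.323 -0.4    0.846 -0.     1.869] F [ 3.502 -0.033  5.796] M [ 0.114 -0.528  0.027] gap 0.01388743702382778
slide [ 0.225 -0.161  0.105] ang [ 0.089 -0.07  48.547]
```

Call:
{"name": "jog_arm", "arguments": {
  "moves": [
    {"fingers": 1,"slide": [0,0,0],"angular": [0,0,4]},
    {"fingers": 1,"slide": [0,0,0],"angular": [0,0,8]},
    {"fingers": 1,"slide": [0,0,0],"angular": [0,0,12]},
    {"fingers": 1,"slide": [0,0,0],"angular": [0,0,16]},
    {"fingers": 1,"slide": [0,0,0],"angular": [0,0,20]},
    {"fingers": 1,"slide": [0,0,0],"angular": [0,0,24]},
    {"fingers": 1,"slide": [0,0,0],"angular": [0,0,28]},
    {"fingers": 1,"slide": [0,0,0],"angular": [0,0,32]},
    {"fingers": 1,"slide": [0,0,0],"angular": [0,0,36]},
    {"fingers": 1,"slide": [0,0,0],"angular": [0,0,38]}
  ],
  "squeeze": 25
}}

```text
clock: 6.5
tcp_pos: [0.4869, -0.1691, 0.0661]
orientation: [0.0, 0.998, 0.06, 0.001]
wrist_force: [3.6, 0.0, 6.8]
finger_gap: 0.0136
grip_force: 26.7
```

Call:
{"name": "jog_arm", "arguments": {
  "moves": [
    {"fingers": 1,"slide": [0,0,0],"angular": [0,0,2]},
    {"fingers": 1,"slide": [0,0,0],"angular": [0,0,4]},
    {"fingers": 1,"slide": [0,0,0],"angular": [0,0,6]},
    {"fingers": 1,"slide": [0,0,0],"angular": [0,0,8]},
    {"fingers": 1,"slide": [0,0,0],"angular": [0,0,9]},
    {"fingers": 1,"slide": [0,0,0],"angular": [0,0,9]}
  ],
  "squeeze": 25
}}

```text
clock: 7.0
tcp_pos: [0.4869, -0.1691, 0.0661]
orientation: [0.0, 1.0, -0.018, 0.001]
wrist_force: [3.1, 0.9, 5.9]
finger_gap: 0.0136
grip_force: 26.6
```

```bash
python3 -c "
from m import *
need([.487,-.169,.066],-3.7)"
```

```text
t 7.0 tcp [ 0.487 -0.169  0.066] j [-0.49   0.323 -0.4    0.847  0.     2.687] F [3.132 0.914 5.906] M [ 0.204 -0.457 -0.004] gap 0.013580264467478877
slide [ 0.087 -0.056  0.11 ] ang [ 0.032 -0.092  1.665]
```

Call:
{"name": "jog_arm", "arguments": {
  "moves": [
    {"fingers": 1,"slide": [0,0,0],"angular": [0,0,1]},
    {"fingers": 1,"slide": [0,0,0],"angular": [0,0,2]},
    {"fingers": 1,"slide": [0,0,0],"angular": [0,0,3]},
    {"fingers": 1,"slide": [0,0,0],"angular": [0,0,4]},
    {"fingers": 1,"slide": [0,0,0],"angular": [0,0,4]}
  ],
  "squeeze": 25
}}

```text
clock: 7.42
tcp_pos: [0.4869, -0.1691, 0.0661]
orientation: [0.0, 0.999, -0.053, 0.001]
wrist_force: [4.2, 0.5, 6.6]
finger_gap: 0.0138
grip_force: 26.6
```

```bash
python3 -c "
from m import *
need([.487,-.169,.066],-6)"
```

```text
t 7.4167 tcp [ 0.487 -0.169  0.066] j [-0.49   0.323 -0.4    0.847  0.     2.757] F [4.183 0.52  6.645] M [ 0.226 -0.558  0.059] gap 0.013810436293268977
slide [ 0.063 -0.062  0.141] ang [ 0.028 -0.098 -0.034]
```

Call:
{"name": "jog_arm", "arguments": {
  "moves": [
    {"fingers": 1,"slide": [0,0,0],"angular": [0,0,1]},
    {"fingers": 1,"slide": [0,0,0],"angular": [0,0,2]},
    {"fingers": 1,"slide": [0,0,0],"angular": [0,0,3]},
    {"fingers": 1,"slide": [0,0,0],"angular": [0,0,3]}
  ],
  "squeeze": 25
}}

```text
clock: 7.75
tcp_pos: [0.4868, -0.169, 0.0661]
orientation: [0.0, 0.997, -0.078, 0.001]
wrist_force: [2.1, 0.3, 7.4]
finger_gap: 0.0137
grip_force: 43.2
```

```bash
python3 -c "
from m import *
need([.487,-.169,.066],-9)"
```

```text
t 7.75 tcp [ 0.487 -0.169  0.066] j [-0.49   0.323 -0.4    0.847 -0.     2.808] F [2.111 0.278 7.433] M [ 0.096 -0.411  0.835] gap 0.013738050735380897
slide [ 0.236 -0.08   0.14 ] ang [ 0.044 -0.076  0.067]
```

The moment rose to 0.83 N m, so the cam is at its stop. I now release, rise and back off.

Call:
{"name": "jog_arm", "arguments": {
  "moves": [
    {"fingers": 0.7,"slide": [0,0,0],"angular": [0,0,0]},
    {"fingers": 0.4,"slide": [0,0,0],"angular": [0,0,0]},
    {"fingers": 0.3,"slide": [0,0,0],"angular": [0,0,0]},
    {"fingers": 0.3,"slide": [0,0,0],"angular": [0,0,0]},
    {"fingers": 0.3,"slide": [0,0,-10],"angular": [0,0,0]},
    {"fingers": 0.3,"slide": [0,0,-30],"angular": [0,0,0]},
    {"fingers": 0.3,"slide": [0,0,-60],"angular": [0,0,0]},
    {"fingers": 0.3,"slide": [0,0,-95],"angular": [0,0,0]},
    {"fingers": 0.3,"slide": [0,0,-130],"angular": [0,0,0]},
    {"fingers": 0.3,"slide": [0,0,-150],"angular": [0,0,0]}
  ]
}}

```text
clock: 8.58
tcp_pos: [0.4868, -0.1693, 0.2199]
orientation: [0.001, 0.997, -0.079, 0.002]
wrist_force: [0.7, -0.6, 0.9]
finger_gap: 0.0598
grip_force: 0.0
```

Call:
{"name": "jog_arm", "arguments": {
  "moves": [
    {"fingers": 0.3,"slide": [-30,0,0],"angular": [0,0,0]},
    {"fingers": 0.3,"slide": [-55,20,0],"angular": [0,0,0]},
    {"fingers": 0.3,"slide": [-75,50,0],"angular": [0,0,0]},
    {"fingers": 0.3,"slide": [-90,80,0],"angular": [0,0,0]},
    {"fingers": 0.3,"slide": [-100,110,0],"angular": [0,0,0]},
    {"fingers": 0.3,"slide": [-100,140,0],"angular": [0,0,0]},
    {"fingers": 0.3,"slide": [-100,160,0],"angular": [0,0,0]},
    {"fingers": 0.3,"slide": [-100,160,0],"angular": [0,0,0]},
    {"fingers": 0.3,"slide": [-100,160,0],"angular": [0,0,0]}
  ]
}}

```text
clock: 9.33
tcp_pos: [0.3616, -0.312, 0.2158]
orientation: [0.0, 0.997, -0.08, -0.0]
wrist_force: [-1.0, 0.2, 0.8]
finger_gap: 0.0596
grip_force: 0.0
```

Run:
```python
from m import *
t=read_camera("top"); s=read_camera("scene")
a=cv2.resize(t["color"][80:230,270:420],None,fx=2.6,fy=2.6,interpolation=2)[:,:,::-1]
b=cv2.resize(s["color"][200:350,150:300],None,fx=2.6,fy=2.6,interpolation=2)[:,:,::-1]
cv2.imwrite("pics/post.png",np.hstack([a,b]))
print([(at(c,r["point"],.024),r["p"]) for c in(t,s) for r in tip_of("bar_end",c)])
```

```text
[(array([ 0.14 , -0.293,  0.024]), 0.86), (array([0.318, 0.083, 0.024]), 0.65), (array([ 0.546, -0.188,  0.024]), 0.57), (array([ 0.543, -0.182,  0.024]), 0.75), (array([0.337, 0.08 , 0.024]), 0.75), (array([ 0.152, -0.283,  0.024]), 0.58)]
```

View pics/post.png

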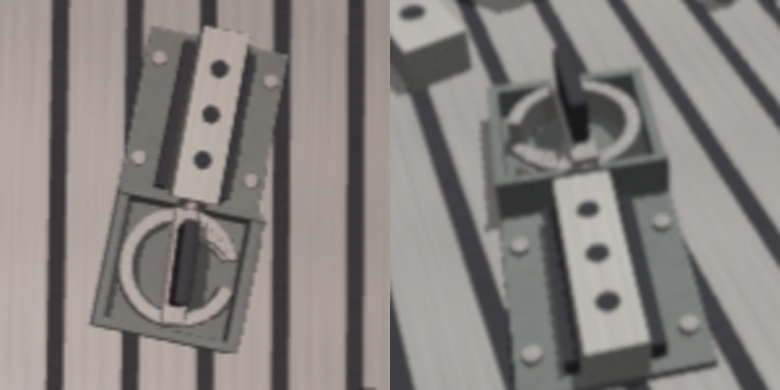

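The blade (185,262) now lies in line with the bar. The bar's end (192,203) sits against the lock's face with the gap closed, and the robot is clear.

```bash
python3 -c "
from workcell import *
print(hand_in())"
```

```text
the job is handed in; nothing more can be done
None
```

I turned the cam of the lock holding the bar clockwise to its stop; the last picture shows the bar drawn up against the lock's face. The robot let go and backed clear, the empty lock was not touched, and I handed the job in at about 9.4 s; no verdict came back.

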